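# Tighten the espresso machine's boiler plug and switch on

### The job

The screw plug in the top of the steam espresso machine's boiler is only loosely started: screw it down clockwise until it is properly snug in its seal, about 0.35 N m on the grip, and do not force it further or the seal splits. Only when it is snug, flip the toggle switch on top of the machine forward to switch it on, and leave the other things on the counter where they are.

Things in the scene. Friction and masses are not known exactly. Their poses are not given: they have to be found in the camera images.
- grip: the bar grip of the boiler's screw plug, on top of the machine: black rubber, 50 mm long along its own x axis, 16 mm wide, 42 mm high, standing on the plug's round black flange (56 mm across, 8 mm thick). The origin is its centre, on the turning axis: it reaches 21 mm above and below, down to the flange's flat upper face. z is up. It gives springily in twist, about 0.7 rad per N m
- bung: the screw plug's tapered brass thread under the flange, standing in the neck; this frame does not move: its origin is on the turning axis at the neck's mouth. Right-hand thread: clockwise from above (yaw decreasing) tightens; the grip sinks 6 mm a turn (0.95 mm per rad) until the taper bites. It turns at about 0.1 N m while loose and stays where it is left
- neck: the fixed brass filler neck round the thread, 52 mm across, 16 mm above the top plate; origin: centre of its mouth. In it, unseen, is a worn seal: the taper bites at an unknown angle, 0.4 to 3 rad from the start; there is no stop, the turning resistance (also felt at a standstill) climbs about 0.3 N m per rad from then on. Snug is 0.3 to 0.4 N m; over 0.5 the seal splits
- machine: the steam espresso machine, black and steel, fixed, 260 mm deep, 210 mm wide, flat top plate 224 mm above the counter; origin: centre of its underside. Its x axis points to its front (filter-holder handle, away from the robot), y to its left, z up. The plug's axis is at x -55, y 0 mm, the toggle's pivot at x +45, y +62, z 230 mm
- toggle (a joint): the power toggle's angle in rad: 0 = leaning back 0.45 rad (off), 0.9 = leaning forward 0.45 rad (on); it stays where it is left and takes about 2 N at its tip
- toggle_tip (a point): centre of the ball tip (11 mm across) of the steel toggle lever, which is 34 mm long from its pivot and stands on the machine's top plate; it swings towards the machine's +x (front) to switch on
- canister_mid (a point): bystander: red plastic canister with a snap latch, 116 mm across and 170 mm high; the point is at its middle, half-way up
- butter_mid (a point): bystander: white ceramic butter keeper, 110 x 170 mm, 79 mm high; the point is at its middle, 35 mm up
- fork1: bystander: stainless steel fork, 190 mm long along its x, 4 mm thick, flat on the counter; origin near its middle
- fork2: bystander: a second fork like it

How it is judged:
By the outcome, as a careful person would: the job done as asked, in the order asked, and still so for the second after the job is handed in, with the robot touching nothing.
It also fails if it takes over 70 s, if anything falls off the work surface, if the arm or the gripper's body presses on something with over 40 N, if the wrist force passes 120 N, or if a joint passes its speed limit or range.

### The arm

A 7-joint arm with a two-finger parallel gripper is mounted at the origin on the work surface. World frame = base frame: x ahead of the robot, y to its left, z up, the work surface at z = 0. Lengths are in m, angles in rad, forces in N, time in s.
With the tool pointing down it reaches from about 0.4 to 0.85 m from the base axis. Payload 10.4 kg.
Tool frame: the origin (TCP) lies between the finger pads; the fingertips stand ahead of it and the grasp point (between the pads) lies 6 mm ahead of it (finger_overhang is the z of the fingertips in the tool frame, in m); z points along the fingers, y is the direction in which the jaws open and shut (so a half turn about z gives the same grasp; the last joint's range is limited). The gripper opens to 85 mm and grips with 20 to 120 N. Pads are 22 mm wide; open, the fingers measure 114 mm over their backs; the gripper's body (76 mm by 85 mm) begins 54 mm behind the grasp point. The pads swing forward as they close: fully open they stand 13 mm farther back than shut.
Start: joints at [-1.131, 0.332, -0.065, 1.46, 0.022, 1.35, -0.088], TCP at [0.279, 0.559, 0.256] pointing down, gripper open.
Joint ranges: [-2.6, 2.6], [-0.5, 2.12], [-1.47, 1.34], [0.16, 2.42], [-1.27, 4.41], [0.06, 2.06], [-2.6, 2.6]. Speed limits (rad/s): [2.22, 2.22, 2.79, 2.79, 3.14, 3.14, 3.14].

### API

Orientations are given as a unit quaternion [x, y, z, w].
In Python, from workcell import * gives the robot as it stands.
- The arm moves only by the shell command python3 -m creep 'ROWS' [FORCE]. ROWS is JSON, a list of rows, each a list of 7 numbers: the turn, a rotation vector about the tool's x, y, z in rad, then the shift along the tool's x, y, z in mm, then the closure in counts, from 0 (fully open) to 255 (shut). In form: [[wx, wy, wz, dx, dy, dz, claw], ...]. A call has 1 to 8 rows; each row shifts and turns the commanded pose from where the row before left it, along the tool's axes as they then stand; what a row does not reach is not made up. A row lasts 1/10 s, in which the tool goes at most 50 mm and 8.59 degrees, less where a joint would pass 70% of its speed; a pose out of reach is approached as far as the arm can. A call is refused whole if a number of a shift passes 50 or a number of a turn 0.15, either way. A call with a gripper value outside its range is refused whole. The fingers move at their own pace and stop on an object; FORCE is the grip in N (left out, the last holds). Time passes only in rows, so rows that do not move let the fingers close. It gives the time, the measured TCP pose, the force and the opening at its end, in the units of the state.
- get_obs(): the state, without advancing time (a new reading comes with each control period).
- camera(name): name is "scene" or "side" or "wrist"; returns (picture, depth): 384x512x3 uint8, blue, green, red; 384x512 float32, m along the optical axis (not along the pixel's ray), 0 where there is no reading.
- camera_model(name): a dict with "camera_matrix" (3x3 intrinsics, pixels), "R" (3x3) and "t" (3): a world point X has camera coordinates R X + t; the wrist camera has in their place "mount" (4x4, takes a point from camera to tool coordinates, whose origin is the TCP and whose axes are the flange's). Camera axes: x right, y down, z forward; pixel columns grow to the right and rows downward; lengths in m; the calibration is good to about 2 mm. A picture is of the moment at which its call begins: read the wrist's pose just before it. camera_model takes no time and is no camera call.
- hand_in(): hands the job in, once; it reports no verdict.
The state is a dict: "clock": time; "joint_pos": joint angles; "joint_velocities": joint speeds; "tau": joint torques, N m; "position": TCP position; "ee_rot": TCP orientation; "ft_force": force on the tool from outside, world axes, zero at the start; "torque": the same for the moment, N m; "grip_width": opening from 0.0 (shut) to 1.0 (fully open).
Only numpy, scipy, OpenCV 4.12 (cv2) and the standard library are available. Lean on these libraries where they do the work, as an engineer would, in place of code of your own. Each camera call takes 0.05 s, during which the arm holds its last target.

## Working session

There is one attempt and no reset: what is moved stays moved. The work goes in short steps, Python scripts to look and compute and a shell command to move; the robot and the scene stay as the last step left them, time stands still between calls to the robot, and variables do not carry over. Pictures are saved under pics/ and viewed, and the job is handed in when it is done.

```bash
ls; mkdir -p pics
python3 - <<'E'
from workcell import *
import cv2,numpy as np
o=get_obs()
for k,v in o.items(): print(k,np.round(v,3))
import workcell
print([n for n in dir(workcell) if not n.startswith('_')])
a=[]
for n in("scene","side"):
    p,d=camera(n); cv2.imwrite(f"pics/{n}0.png",p); np.save(f"pics/{n}0.npy",d)
    m=camera_model(n); print(n,m)
p,d=camera("wrist"); cv2.imwrite("pics/wrist0.png",p);print(camera_model("wrist"))
E
```

```text
pics
clock 0.0
joint_pos [-1.131  0.333 -0.065  1.461  0.022  1.35  -0.088]
joint_velocities [-0.001 -0.001  0.001 -0.001  0.002  0.001  0.   ]
tau [ 0.0000e+00 -6.2543e+01  4.9000e-02 -3.9160e+01  1.6000e-02  1.0000e-02
  0.0000e+00]
position [0.279 0.559 0.256]
ee_rot [ 0.229  0.973 -0.001 -0.   ]
ft_force [ 0.074 -0.291  0.656]
torque [-0.054  0.007 -0.051]
grip_width 0.999
['MotionError', 'camera', 'camera_model', 'finger_overhang', 'get_obs', 'hand_in']
scene {'camera_matrix': array([[416.58339089,   0.        , 253.56470479],
       [  0.        , 416.58339089, 191.26699445],
       [  0.        ,   0.        ,   1.        ]]), 'R': array([[-0.8979428 ,  0.43962542,  0.02069348],
       [ 0.25900063,  0.56585876, -0.78276595],
       [-0.3558334 , -0.69751943, -0.62197206]]), 't': array([ 0.44836024, -0.12757453,  1.77087937])}
side {'camera_matrix': array([[389.01634206,   0.        , 255.03890123],
       [  0.        , 389.01634206, 189.29382837],
       [  0.        ,   0.        ,   1.        ]]), 'R': array([[-0.77628654, -0.63017488,  0.01608799],
       [-0.32357979,  0.37644273, -0.86809389],
       [ 0.54099476, -0.67909535, -0.49613928]]), 't': array([0.54227803, 0.25588912, 1.19005316])}
{'camera_matrix': array([[316.22937535,   0.        , 253.90217721],
       [  0.        , 316.22937535, 190.48569982],
       [  0.        ,   0.        ,   1.        ]]), 'mount': array([[-6.79225628e-04, -9.65114234e-01, -2.61828290e-01,
         6.60918209e-02],
       [ 9.99999502e-01, -8.46857301e-04,  5.27401932e-04,
         1.38347974e-04],
       [-7.30734311e-04, -2.61827802e-01,  9.65114329e-01,
        -1.17291307e-01],
       [ 0.00000000e+00,  0.00000000e+00,  0.00000000e+00,
         1.00000000e+00]])}
```

View pics/scene0.png

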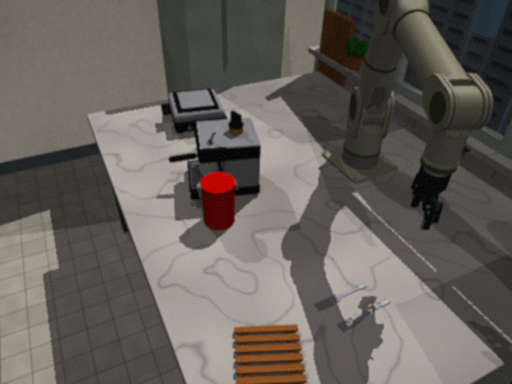

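View pics/side0.png

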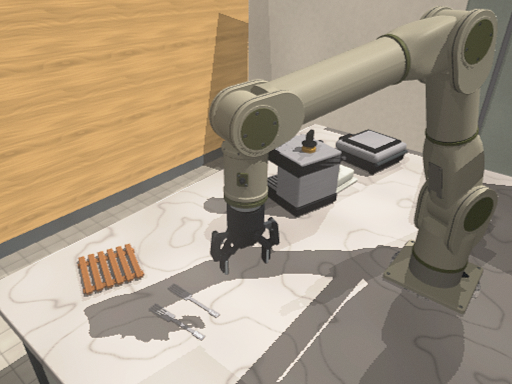

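View pics/wrist0.png

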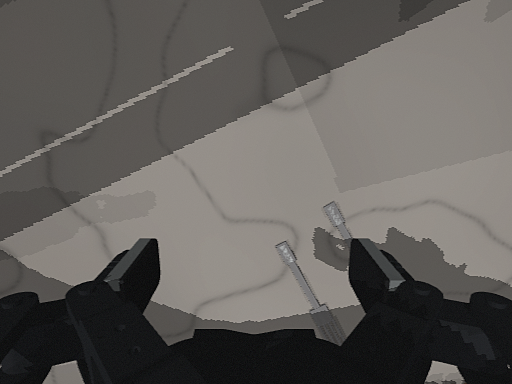

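The scene view shows the machine's top at about (228,135), the grip at (236,120) and the toggle near (211,140). The red canister is at (218,200) and the forks at (350,300). The side view shows the grip at (310,138). Next I'll get depth-based positions.

```bash
cat > h.py <<'E'
from workcell import *
import cv2,numpy as np
from scipy.spatial.transform import Rotation as Rt
def cloud(d,m):
    K=m["camera_matrix"];v,u=np.mgrid[:384,:512]
    P=np.dstack([(u-K[0,2])/K[0,0]*d,(v-K[1,2])/K[1,1]*d,d])
    if "mount" in m: raise Exception
    return (P-m["t"])@m["R"]
def wcloud(d,o):
    m=camera_model("wrist");K=m["camera_matrix"];v,u=np.mgrid[:384,:512]
    P=np.dstack([(u-K[0,2])/K[0,0]*d,(v-K[1,2])/K[1,1]*d,d])
    M=m["mount"];T=P@M[:3,:3].T+M[:3,3]
    return T@Rt.from_quat(o["ee_rot"]).as_matrix().T+np.array(o["position"])
E
python3 - <<'E'
from h import *
for n,(u0,u1,v0,v1) in dict(scene=(150,280,80,240),side=(250,420,115,225)).items():
    d=np.load(f"pics/{n}0.npy");p=cv2.imread(f"pics/{n}0.png")
    X=cloud(d,camera_model(n))
    cv2.imwrite(f"pics/{n}c.png",cv2.resize(p[v0:v1,u0:u1],None,fx=4.5,fy=3.7 if n=="scene" else 4.5,interpolation=cv2.INTER_CUBIC)[:600,:800])
    S=X[v0:v1,u0:u1].reshape(-1,3)
    top=S[(abs(S[:,2]-.224)<.006)]
    r=cv2.minAreaRect(top[:,:2].astype(np.float32)*1000);print(n,"top",len(top),r,np.round(cv2.boxPoints(r)))
    hi=S[(S[:,2]>.235)&(S[:,2]<.32)]
    r=np.round(hi*1000).astype(int);print(len(r));print(r[np.argsort(-r[:,2])][::max(1,len(r)//40)].tolist())
E
```

```text
scene top 1505 ((567.9281005859375, -100.05029296875), (211.84950256347656, 215.08880615234375), 73.81553649902344) [[ 435. -172.]
 [ 642. -232.]
 [ 701.  -28.]
 [ 494.   32.]]
266
[[541, -109, 299], [527, -65, 298], [529, -68, 297], [539, -98, 296], [533, -111, 296], [537, -85, 294], [533, -84, 293], [524, -72, 290], [532, -70, 289], [534, -73, 287], [531, -72, 284], [534, -66, 283], [526, -67, 281], [544, -104, 278], [539, -89, 277], [541, -94, 274], [536, -80, 273], [537, -75, 271], [526, -67, 269], [533, -76, 266], [532, -70, 265], [525, -70, 263], [629, -54, 261], [538, -92, 259], [544, -104, 258], [551, -71, 257], [552, -86, 257], [522, -68, 256], [546, -73, 255], [511, -73, 255], [534, -76, 254], [544, -105, 254], [550, -109, 253], [552, -87, 253], [542, -84, 252], [557, -102, 250], [526, -67, 249], [632, -57, 247], [547, -81, 242], [525, -76, 240], [547, -80, 239], [518, -76, 238], [523, -73, 237], [513, -85, 236], [552, -104, 235]]
side top 982 ((370.142578125, -44.01664733886719), (203.853271484375, 611.1649780273438), 73.4398422241211) [[  48.  -55.]
 [ 634. -229.]
 [ 692.  -33.]
 [ 106.  141.]]
224
[[517, -70, 300], [517, -77, 298], [518, -91, 297], [523, -114, 297], [526, -112, 296], [522, -113, 293], [518, -73, 291], [522, -114, 289], [514, -68, 286], [530, -73, 284], [512, -71, 282], [529, -71, 281], [523, -64, 277], [523, -110, 275], [517, -88, 272], [518, -69, 270], [516, -79, 267], [521, -69, 265], [87, 36, 263], [518, -99, 260], [516, -82, 258], [544, -86, 257], [503, -102, 256], [543, -91, 256], [525, -70, 256], [517, -104, 255], [503, -81, 255], [507, -88, 255], [512, -76, 254], [499, -89, 253], [524, -68, 253], [538, -70, 252], [84, 38, 252], [87, 35, 250], [536, -68, 249], [83, 38, 246], [510, -87, 243], [521, -79, 242], [529, -78, 240], [525, -71, 240], [505, -81, 239], [537, -77, 238], [504, -99, 237], [504, -79, 236], [520, -78, 235]]
```

View pics/scenec.png

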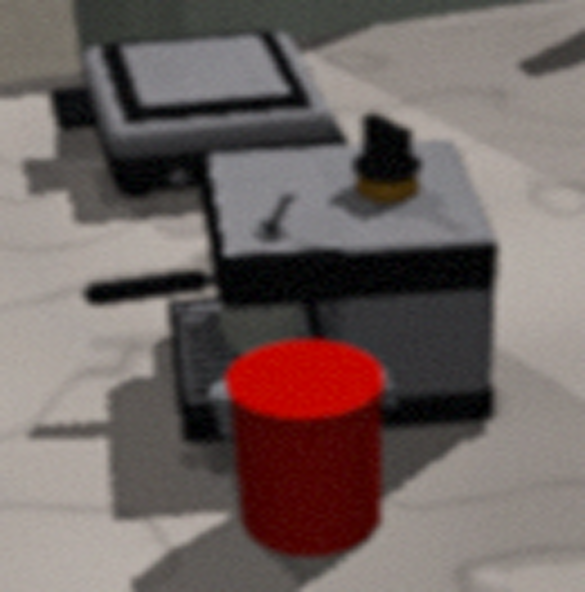

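View pics/sidec.png

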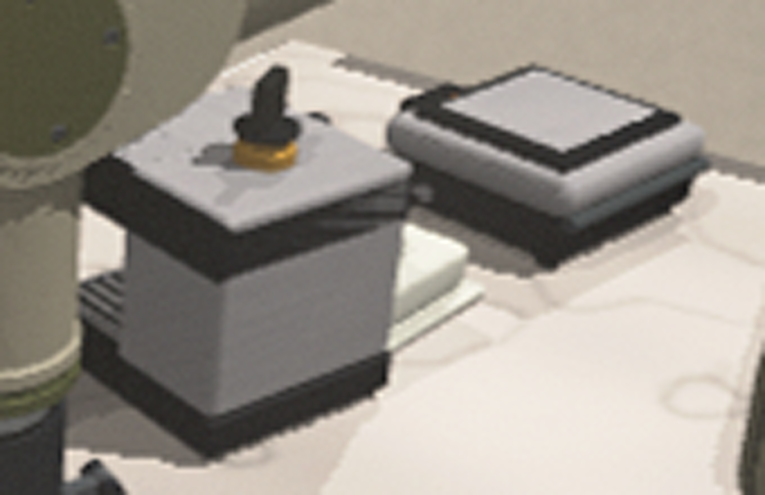

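```bash
python3 -m creep '[[0,0,0,0,0,-50,0],[0,0,0,0,0,-50,0],[0,0,0,-10,-10,-45,0],[0,0,0,-30,-28,-25,0],[0,0,0,-34,-32,0,0],[0,0,0,-34,-32,0,0],[0,0,0,-34,-32,0,0],[0,0,0,-34,-32,0,0]]'; python3 -c "
from h import *
o=get_obs();print(np.round(o['joint_pos'],2),o['position'])"
```

```text
clock: 0.95
position: [0.3627, 0.3302, 0.4262]
ee_rot: [0.229, 0.973, 0.0, -0.0]
ft_force: [1.2, 0.5, 0.9]
grip_width: 1.001
[-0.9  -0.    0.07  1.5   0.    1.65  0.28] [0.36272118 0.33016239 0.42615578]
```

```bash
python3 -m creep '[[0,0,0,-33,-30,0,0],[0,0,0,-33,-30,0,0],[0,0,0,-33,-30,0,0],[0,0,0,-33,-30,0,0],[0,0,0,-33,-30,0,0],[0,0,0,-33,-30,0,0],[0,0,0,-33,-30,0,0],[0,0,0,-33,-30,0,0]]';python3 -m creep '[[0,0,0,-33,-30,0,0],[0,0,0,-33,-30,0,0],[0,0,0.15,0,0,0,0],[0,0,0.15,0,0,0,0],[0,0,0.15,0,0,0,0],[0,0,0.15,0,0,0,0],[0,0,0.15,0,0,0,0],[0,0,0.15,0,0,0,0]]'
python3 - <<'E'
from h import *
o=get_obs();print(np.round(o['joint_pos'],2),o['position'],o['ee_rot'],o['torque'])
p,d=camera("wrist"); cv2.imwrite("pics/wrist1.png",p);np.savez("pics/w1.npz",d=d,pos=o['position'],q=o['ee_rot'])
E
```

```text
clock: 1.75
position: [0.4916, -0.0023, 0.4263]
ee_rot: [0.229, 0.973, 0.0, 0.0]
ft_force: [1.1, 0.4, -0.6]
grip_width: 0.998
clock: 2.55
position: [0.5237, -0.0836, 0.4261]
ee_rot: [0.632, 0.775, -0.0, -0.0]
ft_force: [-0.6, -0.3, -0.8]
grip_width: 0.999
[-0.51  0.08  0.63  1.43 -0.05  1.65  0.32] [ 0.52365006 -0.08358863  0.4260759 ] [ 6.32262473e-01  7.74754232e-01 -9.00389747e-05 -1.93394624e-04] [ 0.04075445 -0.03648687  0.01524439]
```

View pics/wrist1.png

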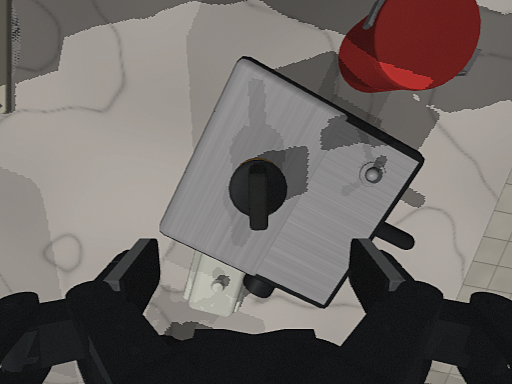

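The grip is at (258,195), with its long axis almost along image columns. The toggle tip is at (373,175), the canister is at the top right and the butter keeper is at the bottom left.

Run:
```python
from h import *
z=np.load("pics/w1.npz");d=z['d'];o=dict(position=z['pos'],ee_rot=z['q'])
X=wcloud(d,o);m=np.zeros((384,512),bool);m[60:305,165:420]=1
Z=X[...,2]
R=Rt.from_quat(z['q']).as_matrix();print("tool x yaw",np.degrees(np.arctan2(R[1,0],R[0,0])), "tool y yaw",np.degrees(np.arctan2(R[1,1],R[0,1])))
for nm,s in dict(gripall=m&(Z>.264)&(Z<.33),griptop=m&(Z>.29)&(Z<.33),flange=m&(Z>.246)&(Z<.26)&(np.hypot(X[...,0]-.53,X[...,1]+.09)<.04),top=m&(abs(Z-.224)<.004)).items():
    v,u=np.where(s);P=X[s]
    if len(P)<5: print(nm,len(P));continue
    r=cv2.minAreaRect(P[:,:2].astype(np.float32)*1000)
    print(nm,len(P),"px",u.min(),u.max(),v.min(),v.max(),"z",np.median(P[:,2]),P[:,2].max(),"rect",np.round(r[0],1),np.round(r[1],1),round(r[2],1),np.round(cv2.boxPoints(r)).tolist())
T=X[165:185,362:385]; k=(T[...,2]>.24)&(T[...,2]<.3);print(np.round(T[k]*1000)[np.argsort(-T[k][:,2])][:25].tolist())
```

```text
tool x yaw 101.56551257323449 tool y yaw 11.56551666207905
gripall 1288 px 248 377 165 229 z 0.29791203921824627 0.30119526802148405 rect [577.7 -81.4] [116.3  48.7] 12.6 [[516.0, -70.0], [526.0, -118.0], [640.0, -92.0], [629.0, -45.0]]
griptop 1120 px 248 267 171 229 z 0.2980978869053432 0.30119526802148405 rect [528.6 -92.3] [15.7 48.7] 12.1 [[516.0, -70.0], [526.0, -118.0], [541.0, -115.0], [531.0, -67.0]]
flange 1645 px 228 286 160 215 z 0.2562230588068811 0.25880687235015143 rect [528.5 -92.3] [55.  53.7] 14.4 [[495.0, -73.0], [509.0, -125.0], [562.0, -111.0], [549.0, -59.0]]
top 33305 px 165 419 60 304 z 0.22408874973032342 0.22799581546789174 rect [ 563.8 -103. ] [204.1 215. ] 73.9 [[432.0, -171.0], [639.0, -231.0], [695.0, -35.0], [489.0, 25.0]]
[[628.0, -58.0, 266.0], [628.0, -56.0, 266.0], [628.0, -58.0, 266.0], [625.0, -54.0, 266.0], [630.0, -56.0, 266.0], [626.0, -57.0, 266.0], [630.0, -58.0, 266.0], [626.0, -56.0, 266.0], [629.0, -59.0, 266.0], [627.0, -55.0, 266.0], [627.0, -60.0, 266.0], [629.0, -58.0, 266.0], [628.0, -55.0, 266.0], [627.0, -58.0, 266.0], [627.0, -60.0, 266.0], [628.0, -57.0, 266.0], [627.0, -59.0, 266.0], [627.0, -57.0, 266.0], [627.0, -56.0, 265.0], [626.0, -60.0, 265.0], [630.0, -55.0, 265.0], [629.0, -58.0, 265.0], [627.0, -53.0, 265.0], [626.0, -58.0, 265.0], [629.0, -54.0, 265.0]]
```

```bash
python3 -c "
from workcell import *
print(finger_overhang)"; python3 -m creep '[[0,0,-0.01,-9.6,3.1,30,0],[0,0,0,0,0,40,0],[0,0,0,0,0,40,0],[0,0,0,0,0,31,0],[0,0,0,0,0,0,0],[0,0,0,0,0,0,0]]' 60; python3 -c "
from h import *
o=get_obs();print(np.round(o['joint_pos'],2),o['position'],o['ee_rot'],o['torque'])"
```

```text
0.025
clock: 3.2
position: [0.5289, -0.0924, 0.2862]
ee_rot: [0.625, 0.78, -0.0, 0.0]
ft_force: [0.4, 0.7, 0.8]
grip_width: 1.002
[-0.48  0.12  0.63  1.68 -0.07  1.36  0.38] [ 0.52887825 -0.09239139  0.28617158] [ 6.25354085e-01  7.80341123e-01 -2.45542607e-06  5.71361901e-06] [-0.01695054  0.026926    0.01621966]
```

```bash
python3 -m creep '[[0,0,0,0,0,-1,80],[0,0,0,0,0,0,160],[0,0,0,0,0,0,255],[0,0,0,0,0,0,255],[0,0,0,0,0,0,255],[0,0,0,0,0,0,255],[0,0,0,0,0,0,255]]' 60; python3 -c "
from h import *
o=get_obs();print(o['position'],o['ee_rot'],o['torque'],o['grip_width'],o['ft_force'])"
```

```text
clock: 3.9
position: [0.5289, -0.0924, 0.2866]
ee_rot: [0.626, 0.78, 0.0, 0.0]
ft_force: [-0.5, 0.8, 2.9]
grip_width: 0.177
[ 0.5289344 -0.0923733  0.2866145] [6.25964243e-01 7.79851702e-01 2.36083193e-04 1.83525794e-04] [ 0.05065219  0.02503486 -0.01776886] 0.17723772750057126 [-0.47280423  0.76384948  2.88173788]
```

```bash
cat > r.py <<'E'
from h import *
import time
o=get_obs();R=Rt.from_quat(o['ee_rot']).as_matrix()
print(np.round(np.array(o['position'])*1000,1),"yaw rad",round(np.arctan2(R[1,0],R[0,0]),3),"tq",np.round(o['torque'],3),"F",np.round(o['ft_force'],1),"w",round(o['grip_width']*85,1),"j7",round(o['joint_pos'][6],2), o['clock'])
E
python3 -m creep '[[0,0,0.1,0,0,0.05,255],[0,0,0.1,0,0,0.1,255],[0,0,0.1,0,0,0.1,255],[0,0,0,0,0,0,255]]'; python3 r.py
```

```text
clock: 4.3
position: [0.5291, -0.0923, 0.2863]
ee_rot: [0.736, 0.677, 0.0, 0.0]
ft_force: [0.1, -0.7, 2.4]
grip_width: 0.179
[529.1 -92.3 286.3] yaw rad 1.487 tq [ 0.037 -0.217  0.035] F [ 0.1 -0.7  2.4] w 15.2 j7 0.08 4.3
```

```bash
python3 -m creep '[[0,0,0.1,0,0,0.1,255],[0,0,0.1,0,0,0.1,255]]' >/dev/null; python3 r.py;python3 -m creep '[[0,0,0,0,0,0,255]]'>/dev/null; python3 r.py;python3 -m creep '[[0,0,0.1,0,0,0.1,255]]' >/dev/null; python3 r.py;python3 -m creep '[[0,0,0.1,0,0,0.1,255]]' >/dev/null; python3 r.py
```

```text
[529.2 -92.4 286.2] yaw rad 1.288 tq [-0.085 -0.519  0.108] F [1.4 0.4 2.3] w 15.1 j7 -0.12 4.5
[529.2 -92.3 286.2] yaw rad 1.29 tq [-0.013 -0.496  0.036] F [ 1.4 -0.6  3.4] w 15.5 j7 -0.12 4.6
[529.2 -92.4 286.1] yaw rad 1.194 tq [-0.016 -0.64   0.065] F [ 2.7 -0.2  3.1] w 15.4 j7 -0.21 4.7
[529.3 -92.4 286. ] yaw rad 1.091 tq [-0.091 -0.722  0.068] F [ 3.9 -0.7  3. ] w 15.2 j7 -0.32 4.8
```

```bash
python3 -m creep '[[0,0,0.1,0.3,0.5,0.1,255]]' >/dev/null; python3 r.py;for i in 1 2 3 4; do python3 -m creep '[[0,0,0.1,0,0,0.1,255]]' >/dev/null; python3 r.py; done
```

```text
[529.7 -92.5 285.9] yaw rad 0.99 tq [-0.138 -0.191  0.039] F [ 1.  -0.4  3.7] w 15.1 j7 -0.41 4.9
[529.6 -92.5 285.8] yaw rad 0.89 tq [-0.13  -0.416  0.093] F [ 1.9 -0.4  4.3] w 15.2 j7 -0.51 5.0
[529.7 -92.5 285.7] yaw rad 0.79 tq [-0.22  -0.493  0.06 ] F [ 1.9 -0.5  3.2] w 15.5 j7 -0.61 5.1
[529.7 -92.6 285.6] yaw rad 0.69 tq [-0.277 -0.551  0.091] F [ 1.8 -0.2  4.1] w 15.3 j7 -0.71 5.2
[529.8 -92.7 285.5] yaw rad 0.59 tq [-0.331 -0.584  0.113] F [ 3.  -1.9  2.4] w 15.2 j7 -0.81 5.3
```

```bash
python3 -m creep '[[0,0,0.1,0,0.2,0.1,255],[0,0,0.1,0,0.2,0.1,255]]' >/dev/null; python3 r.py; python3 -m creep '[[0,0,0.1,0,0,0.1,255]]' >/dev/null; python3 r.py;  python3 -m creep '[[0,0,0.1,0,0,0.1,255]]' >/dev/null; python3 r.py;  python3 -m creep '[[0,0,0.1,0,0,0.1,255]]' >/dev/null; python3 r.py
```

```text
[529.9 -92.9 285.3] yaw rad 0.39 tq [-0.182 -0.479  0.103] F [ 2.  -0.9  3.7] w 15.5 j7 -1.01 5.5
[529.9 -93.  285.2] yaw rad 0.29 tq [-0.324 -0.551  0.077] F [ 1.3 -1.   3.4] w 15.3 j7 -1.1 5.6
[530.  -93.  285.1] yaw rad 0.19 tq [-0.319 -0.549  0.051] F [ 2.4 -1.6  4.2] w 15.4 j7 -1.2 5.7
[530.  -93.1 285. ] yaw rad 0.09 tq [-0.375 -0.542  0.125] F [ 2.8 -2.1  3.2] w 15.1 j7 -1.3 5.8
```

```bash
python3 -m creep '[[0,0,0.1,0,0.1,0.1,255]]' >/dev/null; python3 r.py; python3 -m creep '[[0,0,0.1,0,0.1,0.1,255]]' >/dev/null; python3 r.py; python3 -m creep '[[0,0,0.1,0,0,0.1,255]]' >/dev/null; python3 r.py
```

```text
[530.  -93.2 284.9] yaw rad -0.01 tq [-0.369 -0.544  0.052] F [ 2.3 -1.6  3.1] w 15.7 j7 -1.4 5.9
[530.  -93.4 284.8] yaw rad -0.11 tq [-0.319 -0.518  0.081] F [ 1.9 -1.8  3.1] w 15.4 j7 -1.5 6.0
[530.  -93.4 284.7] yaw rad -0.21 tq [-0.462 -0.524  0.11 ] F [ 2.4 -1.7  4.6] w 15.2 j7 -1.6 6.1
```

```bash
python3 -m creep '[[0,0,0.1,0.1,0.1,0.1,255]]' >/dev/null; python3 r.py; python3 -m creep '[[0,0,0.1,0.1,0.1,0.1,255]]' >/dev/null; python3 r.py; python3 -m creep '[[0,0,0.1,0,0,0.1,255]]' >/dev/null; python3 r.py; python3 -m creep '[[0,0,0.1,0,0,0.1,255]]' >/dev/null; python3 r.py
```

```text
[530.  -93.6 284.6] yaw rad -0.31 tq [-0.375 -0.404  0.185] F [ 2.1 -2.   4.1] w 15.7 j7 -1.7 6.2
[530.  -93.7 284.5] yaw rad -0.41 tq [-0.416 -0.251  0.124] F [ 1.4 -1.9  5.7] w 15.2 j7 -1.79 6.3
[530.  -93.8 284.5] yaw rad -0.51 tq [-0.452 -0.237  0.158] F [ 0.5 -1.9  6.4] w 15.2 j7 -1.89 6.4
[530.  -93.8 284.5] yaw rad -0.61 tq [-0.464 -0.117  0.203] F [ 0.4 -2.6  7.7] w 15.4 j7 -1.99 6.5
```

```bash
python3 -m creep '[[0,0,0.1,0,0.1,0.1,255]]' >/dev/null; python3 r.py; python3 -m creep '[[0,0,0.1,0,0,0.1,255]]' >/dev/null; python3 r.py; python3 -m creep '[[0,0,0.1,0,0,0.1,255]]' >/dev/null; python3 r.py; python3 -m creep '[[0,0,0.1,0,0,0.1,255]]' >/dev/null; python3 r.py
```

```text
[529.9 -93.9 284.5] yaw rad -0.71 tq [-0.462 -0.041  0.232] F [ 0.4 -1.7  7.4] w 15.5 j7 -2.09 6.6
[529.9 -94.  284.5] yaw rad -0.81 tq [-0.519  0.1    0.267] F [-0.5 -1.6  8.1] w 15.0 j7 -2.19 6.7
[529.8 -94.  284.4] yaw rad -0.91 tq [-0.516  0.24   0.233] F [-1.3 -3.   9. ] w 15.4 j7 -2.28 6.8
[529.8 -94.1 284.4] yaw rad -1.01 tq [-0.536  0.265  0.289] F [-1.7 -3.1  9.9] w 15.4 j7 -2.38 6.9
```

```bash
python3 -m creep '[[0,0,0.1,0,0,-0.1,255]]' >/dev/null; python3 r.py; python3 -m creep '[[0,0,0,0,0,-0.1,255]]' >/dev/null; python3 r.py; python3 -m creep '[[0,0,0,0,0,-0.1,255]]' >/dev/null; python3 r.py; python3 -m creep '[[0,0,0,0,0,0,255]]' >/dev/null; python3 r.py;python3 -m creep '[[0,0,0,0,0,0,255]]' >/dev/null; python3 r.py;python3 -m creep '[[0,0,0,0,0,0,255]]' >/dev/null; python3 r.py
```

```text
[529.7 -94.2 284.4] yaw rad -1.11 tq [-0.565  0.373  0.372] F [-1.8 -3.   7.7] w 15.6 j7 -2.48 7.0
[529.7 -94.1 284.5] yaw rad -1.11 tq [-0.57   0.277  0.244] F [-1.8 -2.7  7.8] w 15.3 j7 -2.48 7.1
[529.7 -94.1 284.5] yaw rad -1.106 tq [-0.588  0.189  0.321] F [-1.4 -3.   7.4] w 15.2 j7 -2.48 7.2
[529.7 -94.1 284.5] yaw rad -1.106 tq [-0.563  0.238  0.3  ] F [-0.7 -2.7  7.9] w 15.2 j7 -2.48 7.3
[529.7 -94.1 284.5] yaw rad -1.106 tq [-0.548  0.237  0.255] F [ 0.  -2.5  8.1] w 15.4 j7 -2.48 7.4
[529.7 -94.1 284.5] yaw rad -1.106 tq [-0.562  0.236  0.352] F [-1.4 -3.6  7.7] w 15.5 j7 -2.48 7.5
```

```bash
cat > avg.py <<'E'
from h import *
T=[];F=[]
for i in range(24):
    camera("side"); o=get_obs(); T.append(o['torque']);F.append(o['ft_force'])
T=np.array(T);print("mean",T.mean(0).round(3),"sem",(T.std(0)/24**.5).round(3),"F",np.mean(F,0).round(1),o['clock'])
E
python3 -m creep '[[0,0,0.08,0,0,0,255],[0,0,0,0,0,0,255],[0,0,0,0,0,0,255]]' >/dev/null; python3 r.py; python3 avg.py
```

```text
[529.6 -94.2 284.5] yaw rad -1.186 tq [-0.608  0.316  0.326] F [-2.1 -3.   7.5] w 15.5 j7 -2.55 7.8
mean [-0.593  0.29   0.307] sem [0.007 0.006 0.007] F [-1.9 -2.8  7.8] 9.0
```

```bash
python3 -m creep '[[0,0,0,0,0,0,180],[0,0,0,0,0,0,100],[0,0,0,0,0,0,0],[0,0,0,0,0,0,0],[0,0,0,0,0,0,0],[0,0,0,0,0,-30,0],[0,0,0,0,0,-30,0],[0,0,0,0,0,0,0]]';python3 r.py; python3 avg.py
python3 - <<'E'
from h import *
o=get_obs();p,d=camera("wrist"); cv2.imwrite("pics/wrist2.png",p);X=wcloud(d,o);Z=X[...,2]
s=(Z>.285)&(Z<.32)&(np.hypot(X[...,0]-.529,X[...,1]+.093)<.033)
r=cv2.minAreaRect(X[s][:,:2].astype(np.float32)*1000);print(s.sum(),r,np.round(cv2.boxPoints(r),1).tolist(),np.median(Z[s]))
E
```

```text
clock: 9.8
position: [0.5309, -0.0936, 0.3472]
ee_rot: [0.828, -0.561, 0.002, -0.002]
ft_force: [0.2, -0.4, -0.9]
grip_width: 0.997
[530.9 -93.6 347.2] yaw rad -1.191 tq [-0.039 -0.055  0.06 ] F [ 0.2 -0.4 -0.9] w 84.8 j7 -2.58 9.8
mean [-0.009  0.004 -0.011] sem [0.006 0.006 0.006] F [ 0.   0.1 -0.1] 11.0
2382 ((529.9237060546875, -93.61859130859375), (16.095867156982422, 49.489131927490234), 35.53276824951172) [[509.0, -78.19999694824219], [537.7999877929688, -118.4000015258789], [550.9000244140625, -109.0999984741211], [522.0999755859375, -68.80000305175781]] 0.2962074616589192
```

View pics/wrist2.png

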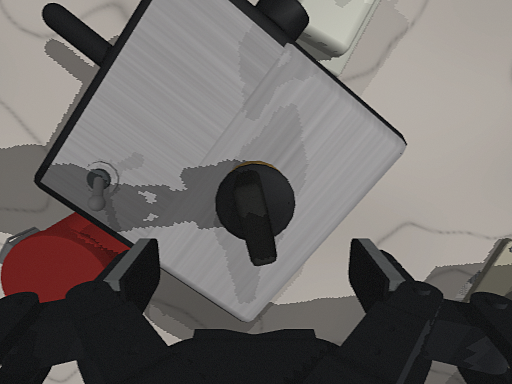

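The grip is at (250,215), at a yaw of -0.951 rad after springing back, as expected. The measured torque with the zero error removed was 0.318 N m. That is at the low end of snug, and joint 7 is at its limit. I'll regrip half a turn round to add a little more.

```bash
python3 -m creep '[[0,0,-0.15,0,0,0,0],[0,0,-0.15,0,0,0,0],[0,0,-0.15,0,0,0,0],[0,0,-0.15,0,0,0,0],[0,0,-0.15,0,0,0,0],[0,0,-0.15,0,0,0,0],[0,0,-0.15,0,0,0,0],[0,0,-0.15,0,0,0,0]]'>/dev/null;python3 -m creep '[[0,0,-0.15,0,0,0,0],[0,0,-0.15,0,0,0,0],[0,0,-0.15,0,0,0,0],[0,0,-0.15,0,0,0,0],[0,0,-0.15,0,0,0,0],[0,0,-0.15,0,0,0,0],[0,0,-0.15,0,0,0,0],[0,0,-0.15,0,0,0,0]]'>/dev/null;python3 -m creep '[[0,0,-0.15,0,0,0,0],[0,0,-0.15,0,0,0,0],[0,0,-0.15,0,0,0,0],[0,0,-0.15,0,0,0,0],[0,0,-0.15,0,0,0,0],[0,0,-0.15,0,0,0,0],[0,0,-0.08,0,0,0,0],[0,0,0,0,0,0,0]]';python3 r.py;python3 - <<'E'
from h import *
o=get_obs();p,d=camera("wrist"); cv2.imwrite("pics/wrist3.png",p);X=wcloud(d,o);Z=X[...,2]
s=(Z>.285)&(Z<.32)&(np.hypot(X[...,0]-.529,X[...,1]+.093)<.033)
r=cv2.minAreaRect(X[s][:,:2].astype(np.float32)*1000);print(s.sum(),r,np.median(Z[s]))
E
```

```text
clock: 13.45
position: [0.5296, -0.0932, 0.3438]
ee_rot: [0.458, 0.889, 0.0, -0.0]
ft_force: [-0.2, 0.4, 0.6]
grip_width: 0.999
[529.6 -93.2 343.8] yaw rad 2.19 tq [ 0.036 -0.022  0.024] F [-0.2  0.4  0.6] w 84.9 j7 0.77 13.45
2349 ((528.6797485351562, -92.97299194335938), (15.82266616821289, 49.743499755859375), 35.47520446777344) 0.2960766186863454
```

```bash
python3 -m creep '[[0,0,0,0,0,30,0],[0,0,0,0,0,29,0],[0,0,0,0,0,0,120],[0,0,0,0,0,0,255],[0,0,0,0,0,0,255],[0,0,0,0,0,0,255],[0,0,0,0,0,0,255],[0,0,0,0,0,0,255]]' 60;python3 r.py; python3 -m creep '[[0,0,0.1,0,0,0,255],[0,0,0.1,0,0,0,255],[0,0,0.05,0,0,0,255],[0,0,0.05,0,0,0,255],[0,0,0,0,0,0,255]]'; python3 r.py; python3 avg.py
```

```text
clock: 14.3
position: [0.5297, -0.0938, 0.2859]
ee_rot: [0.459, 0.888, 0.0, 0.0]
ft_force: [-3.5, -0.6, 5.9]
grip_width: 0.177
[529.7 -93.8 285.9] yaw rad 2.188 tq [-0.238  0.769  0.028] F [-3.5 -0.6  5.9] w 15.1 j7 0.78 14.3
clock: 14.8
position: [0.5296, -0.0938, 0.2859]
ee_rot: [0.587, 0.81, 0.0, 0.0]
ft_force: [-4.0, -1.9, 5.7]
grip_width: 0.183
[529.6 -93.8 285.9] yaw rad 1.887 tq [-0.318  0.844  0.358] F [-4.  -1.9  5.7] w 15.5 j7 0.49 14.8
mean [-0.297  0.831  0.33 ] sem [0.008 0.005 0.005] F [-4.1 -1.7  6.3] 16.0
```

```bash
python3 -m creep '[[0,0,0.03,0,0,0,255],[0,0,0,0,0,0,255],[0,0,0,0,0,0,255]]'; python3 avg.py
```

```text
clock: 16.3
position: [0.5296, -0.0938, 0.2859]
ee_rot: [0.598, 0.801, 0.0, 0.0]
ft_force: [-4.1, -1.9, 7.0]
grip_width: 0.178
mean [-0.291  0.844  0.359] sem [0.005 0.004 0.006] F [-4.2 -1.9  6.4] 17.5
```

```bash
python3 -m creep '[[0,0,0,0,0,0,180],[0,0,0,0,0,0,100],[0,0,0,0,0,0,0],[0,0,0,0,0,0,0],[0,0,0,0,0,0,0],[0,0,0,0,0,-30,0],[0,0,0,0,0,-30,0],[0,0,0.15,0,0,0,0]]';python3 r.py; python3 -m creep '[[0,0,0.15,0,0,0,255],[0,0,0.15,0,0,0,255],[0,0,0.12,0,0,0,255],[0,0,0,31,25,0,255],[0,0,0,31,25,0,255],[0,0,0,0,0,0,255],[0,0,0,0,0,0,255]]';python3 r.py;python3 - <<'E'
from h import *
o=get_obs();p,d=camera("wrist"); cv2.imwrite("pics/wrist4.png",p);X=wcloud(d,o);Z=X[...,2]
s=(Z>.285)&(Z<.32)&(np.hypot(X[...,0]-.529,X[...,1]+.093)<.033)
r=cv2.minAreaRect(X[s][:,:2].astype(np.float32)*1000);print(s.sum(),r,np.median(Z[s]))
s=(Z>.257)&(Z<.28)&(np.hypot(X[...,0]-.628,X[...,1]+.057)<.02);print(s.sum(),X[s].mean(0),X[s].max(0))
E
```

```text
clock: 18.3
position: [0.5309, -0.0936, 0.3486]
ee_rot: [0.657, 0.754, 0.002, 0.002]
ft_force: [0.3, -0.2, -0.1]
grip_width: 1.0
[530.9 -93.6 348.6] yaw rad 1.708 tq [ 0.009  0.047 -0.023] F [ 0.3 -0.2 -0.1] w 85.0 j7 0.29 18.3
clock: 19.0
position: [0.5953, -0.047, 0.344]
ee_rot: [0.799, 0.601, -0.001, 0.0]
ft_force: [-0.6, -1.0, -1.0]
grip_width: -0.002
[595.3 -47.  344. ] yaw rad 1.29 tq [-0.037 -0.035 -0.03 ] F [-0.6 -1.  -1. ] w -0.2 j7 -0.13 19.0
72 ((520.7173461914062, -87.80998229980469), (9.24370288848877, 5.734147071838379), 79.05640411376953) 0.2964128368274734
212 [ 0.62790226 -0.05589981  0.26381788] [ 0.63331238 -0.05155257  0.26666879]
```

View pics/wrist4.png

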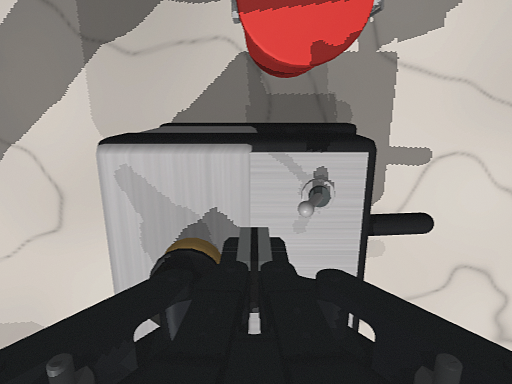

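The shut fingers are at (255,245), behind the toggle tip at (306,208), and the path forward is clear. Next I'll go down and push.

```bash
python3 -m creep '[[0,0,0,0,0,35,255],[0,0,0,0,0,34,255],[0,0,0,0,0,0,255]]';python3 r.py; python3 -m creep '[[0,0,0,0,10,0,255],[0,0,0,0,5,0,255],[0,0,0,0,5,0,255],[0,0,0,0,5,0,255],[0,0,0,0,5,0,255],[0,0,0,0,5,0,255]]'; python3 r.py
```

```text
clock: 19.35
position: [0.5925, -0.0481, 0.2725]
ee_rot: [0.8, 0.6, -0.002, -0.002]
ft_force: [-1.0, 0.5, 0.3]
grip_width: 0.002
[592.5 -48.1 272.5] yaw rad 1.287 tq [ 0.037  0.017 -0.023] F [-1.   0.5  0.3] w 0.1 j7 -0.12 19.35
clock: 19.95
position: [0.6293, -0.0576, 0.2768]
ee_rot: [0.799, 0.601, 0.0, 0.0]
ft_force: [-1.1, 0.5, 1.5]
grip_width: 0.002
[629.3 -57.6 276.8] yaw rad 1.289 tq [ 0.128  0.272 -0.02 ] F [-1.1  0.5  1.5] w 0.1 j7 -0.08 19.95
```

```bash
python3 -m creep '[[0,0,0,0,3,0,255],[0,0,0,0,3,0,255]]'>/dev/null;python3 r.py; python3 -m creep '[[0,0,0,0,2,0,255]]'>/dev/null; python3 r.py;python3 -m creep '[[0,0,0,0,2,0,255]]'>/dev/null; python3 r.py
python3 - <<'E'
from h import *
p,d=camera("wrist"); cv2.imwrite("pics/wrist5.png",p)
E
```

```text
[634.6 -59.1 275.8] yaw rad 1.289 tq [ 0.089  0.261 -0.033] F [-1.6  0.8 -0.1] w -0.2 j7 -0.07 20.15
[636.4 -59.6 275.7] yaw rad 1.289 tq [0.102 0.33  0.023] F [-1.5  0.8 -0.7] w -0.2 j7 -0.07 20.25
[638.1 -60.1 275.5] yaw rad 1.289 tq [ 0.07   0.34  -0.033] F [-1.2  0.3 -1.1] w -0.6 j7 -0.07 20.35
```

View pics/wrist5.png

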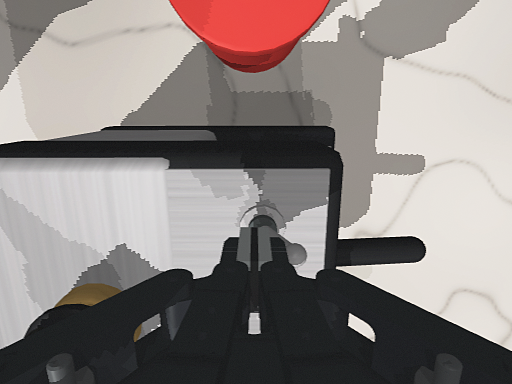

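The tip is now forward at (297,253), still touching the pads. I'll keep pushing until the end stop.

```bash
python3 -m creep '[[0,0,0,0,2,0,255]]'>/dev/null;python3 r.py; python3 -m creep '[[0,0,0,0,1.5,0,255]]'>/dev/null; python3 r.py;python3 -m creep '[[0,0,0,0,1.5,0,255]]'>/dev/null; python3 r.py; python3 -m creep '[[0,0,0,0,1.5,0,255]]'>/dev/null; python3 r.py
```

```text
[639.6 -60.5 275.5] yaw rad 1.289 tq [0.437 1.809 0.016] F [-8.3  2.2 -0.2] w -0.1 j7 -0.06 20.5
[640.1 -60.6 275.2] yaw rad 1.289 tq [0.79  2.949 0.016] F [-13.3   3.8   2.7] w -0.3 j7 -0.06 20.6
[640.6 -60.7 275.2] yaw rad 1.289 tq [ 1.162  4.334 -0.039] F [-19.7   4.9   6.3] w -0.4 j7 -0.06 20.7
[641.  -60.7 275.2] yaw rad 1.289 tq [ 1.468  5.933 -0.009] F [-28.6   7.   11. ] w -0.2 j7 -0.06 20.8
```

At the stop. I'll back off, lift away and check.

```bash
python3 -m creep '[[0,0,0,0,-6,0,255],[0,0,0,0,-15,0,255],[0,0,0,0,-5,-20,255],[0,0,0,0,0,-45,255],[0,0,0,0,0,-45,255],[0,0,0,0,-40,-20,255],[0,0,0,0,-40,0,255],[0,0,0,0,0,0,255]]';python3 - <<'E'
from h import *
o=get_obs();p,d=camera("wrist"); cv2.imwrite("pics/wrist6.png",p);X=wcloud(d,o);Z=X[...,2]
s=(Z>.285)&(Z<.32)&(np.hypot(X[...,0]-.529,X[...,1]+.093)<.033)
r=cv2.minAreaRect(X[s][:,:2].astype(np.float32)*1000);print(s.sum(),r)
s=(Z>.257)&(Z<.28)&(np.hypot(X[...,0]-.645,X[...,1]+.06)<.04);print(s.sum(),X[s].mean(0),X[s].max(0))
p,d=camera("scene"); cv2.imwrite("pics/scene6.png",p)
q=cv2.imread("pics/scene0.png");print("canister px diff",[cv2.moments(((i[...,2]>120)&(i[...,1]<40)).astype(np.uint8),True)['m10']/((i[...,2]>120)&(i[...,1]<40)).sum() for i in(p,q)])
E
```

```text
clock: 21.6
position: [0.54, -0.0322, 0.4073]
ee_rot: [0.799, 0.601, 0.002, -0.001]
ft_force: [0.8, 0.8, 0.9]
grip_width: -0.0
0 ((0.0, 0.0), (0.0, 0.0), 0.0)
140 [ 0.65507762 -0.06410427  0.26325367] [ 0.66172304 -0.05971041  0.26684044]
canister px diff [np.float64(221.97196261682242), np.float64(217.27027027027026)]
```

View pics/wrist6.png

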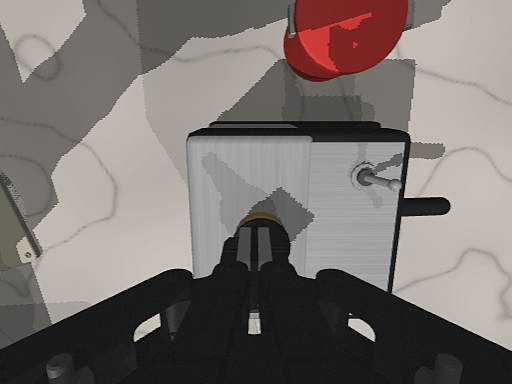

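View pics/scene6.png

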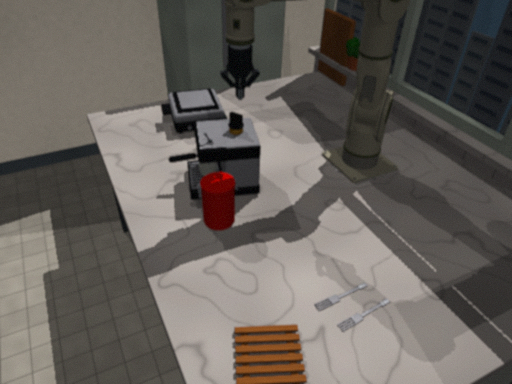

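The toggle tip has swung to (395,184), fully forward. The canister is where it was, the forks look undisturbed, and the gripper is clear of everything.

```bash
python3 -c "
from workcell import *
print(hand_in())"
```

```text
the job is handed in; nothing more can be done
None
```

The plug is screwed down snug, the toggle is switched on, and the job is handed in at about 22 s on the robot's clock.

- **Plug:** The taper bit about 2.1 rad from the start. At the wrist's turning limit the torque was only about 0.32 N m, so I let go, regripped half a turn round and went a little further. The last torque reading was 0.36 N m, or about 0.37 with the sensor's zero error added. A reading 0.03 rad earlier gave about 0.34. I take it as 0.35 to 0.37, inside the 0.3 to 0.4 range.
- **Toggle:** I pushed it only after the plug was snug, with the fingers shut, up to its end stop (about 29 N there). The camera shows the tip moved 28 mm forward. A full throw should be about 29.6 mm; I put the difference down to only part of the ball being visible.
- **Other things:** In the last scene picture the canister and forks look to be in their starting places. My colour check on the canister gave a 5-pixel difference, which I put down to the changed shadows, because its outline is in the same place. I did not check the butter keeper separately; the arm did not go near it.
- **Not checked:** The gripper hid the grip in the final picture, so I have no view of its angle after the last release.

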